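# Roll the bottle caddy onto its parking mat

### The arm

A 6-joint arm with a two-finger parallel gripper is mounted at the origin on a cart in front of the work surface, level with it; the furniture and walls round the work are solid. World frame = base frame: x ahead of the robot, y to its left, z up, the work surface at z = 0. Lengths are in mm, angles in rad, forces in N, time in s.
With the tool pointing down it reaches from about 275 to 875 mm from the base axis. Payload 12.5 kg.
Tool frame: the origin (TCP) lies midway between the tips of the shut fingers; the grasp point (between the pads) lies 19 mm behind it (grasp_offset is the distance from the TCP to the grasp point, in mm); z points along the fingers, y is the line along which they close (so a half turn about z gives the same grasp; the last joint's range is limited). The gripper opens to 85 mm and grips with 20 to 120 N. Pads are 22 mm wide; open, the fingers measure 114 mm over their backs; the gripper's body (76 mm by 85 mm) begins 54 mm behind the grasp point. The pads swing forward as they close: fully open they stand 13 mm farther back than shut.
Start: joints at [1.219, 0.351, 1.652, -0, 1.139, -0.085], TCP at [144.974, 530.535, 231.29] pointing down, gripper open.
Joint ranges: [-2.75, 2.75], [-0.79, 2.1], [0.01, 2.65], [-1.57, 4.71], [0.07, 3.14], [-2.87, 2.87]. Speed limits (rad/s): [2.22, 2.22, 2.79, 3.14, 3.14, 3.14].

### API

Orientations are given as a unit quaternion [w, x, y, z].
In Python, from bench import observe, camera, camera_params, job_done, find_in, grasp_offset gives the robot as it stands.
- The arm moves only by the tool jog_arm, never from a script. Its argument "rows" is a list of rows, each a list of 5 numbers: the closure, from -1 (fully open) to 1 (shut), then the shift along the tool's x, y, z in units of 250 mm (1.0 is 250 mm), then the turn about the tool's z in units of pi rad (1.0 is pi rad). In form: [[grip, tx, ty, tz, yaw], ...]. A call has 1 to 8 rows; each row is the pose to reach, as a shift and turn from the pose commanded when the call began, along the tool's axes at that moment, turning the shorter way round; what a row does not reach only later rows make up. A row lasts 1/12 s, in which the tool goes at most 41.7 mm and 7.16 degrees, less where a joint would pass 70% of its speed; a pose out of reach is approached as far as the arm can. A call with a number of a shift or a turn outside -1 to 1 is refused whole. A call with a gripper value outside its range is refused whole. The fingers move at their own pace and stop on an object; "newtons" is the grip in N (left out, the last holds). Time passes only in rows, so rows that repeat a pose let the fingers close. It gives the time, the measured TCP pose, the force, the opening and the grip force at its end, in the units of the state.
- observe(): the state, without advancing time (a new reading comes with each control period).
- camera(name): name is "scene" or "top"; returns (picture, depth): 400x640x3 uint8, blue, green, red; 400x640 float32, mm along the optical axis (not along the pixel's ray), 0 where there is no reading.
- camera_params(name): a dict with "mtx" (3x3 intrinsics, pixels), "k1" (the pictures are not rectified: a ray, as slopes to the right and down, at radius r is drawn at 1 + k1 r^2 times it, then the intrinsics apply), "world_from_camera" (4x4, takes a point from camera to world coordinates). Camera axes: x right, y down, z forward; pixel columns grow to the right and rows downward; lengths in mm; the calibration is good to about 2 mm. A picture is of the moment at which its call begins. camera_params takes no time and is no camera call.
- job_done(): hands the job in; it is judged then, once.
Trained networks look in the newest picture that a camera, given by its name, has taken for a name from the list of things; names that differ only in an ending like _2 or _b are one class to them, and where a whole thing is asked for, a point or a joint stands for the part that bears it (a point fixed in the world has none). Each returns a list of dicts, best first, with "p" (0 to 1); they miss things now and then, are a little off and sometimes report something else, mostly with a low value. They report only what shows in the picture. A call takes as long as a camera call. They do not tell look-alikes from the thing itself.
- find_in(label, camera): "point" ([x, y, z] in mm, in the coordinates of the camera as it stood for that picture, good to about 4 mm: the middle of the surface that is visible of it).
The state is a dict: "time": time; "joints": joint angles; "joint_vel": joint speeds; "effort": joint torques, N m; "ee_pos": TCP position; "tcp_rot": TCP orientation; "contact_force": force on the tool from outside, world axes, zero at the start; "moment": the same for the moment, N m; "opening": finger opening in mm; "gripper_force": force on a finger pad.
Only numpy, scipy, OpenCV 4.12 (cv2) and the standard library are available. Lean on these libraries where they do the work, as an engineer would, in place of code of your own. Each camera call takes 0.05 s, during which the arm holds its last target. There are 200 camera calls.

### The job

The small steel bottle caddy has been left askew with its rear swivel castors turned sideways. Take it by its push bar and push it forwards until both swivel castors trail straight behind, before its front wheels reach the cork mat; then steer it onto the mat and leave it parked with its tray squarely over the middle, lined up with the mat's long sides, its castors still trailing straight. Keep it rolling with all its wheels on the stand, and let nothing on it or round it be knocked over or pushed about.

Things in the scene. Friction and masses are not known exactly. Their poses are not given: they have to be found in the camera images.
- caddy_deck (a point): Caddy: a steel tray 200 long x 130 wide with a gallery rail, about 0.85 kg empty, on four castors with 25 mm wheels. This point is the centre of the tray's upper face, 44 mm above the stand. Its x axis points forwards (away from the push bar), y to the caddy's left, z up. The rear castors swivel; their pivots lie 62 mm behind this point, 46 mm to either side.
- front_axle (a point): Middle of the caddy's front axle line, 70 mm ahead of the tray's centre, 12.5 mm above the stand; axes as the caddy's. The two front wheels, 92 mm apart, do not swivel: they roll only along the caddy's x axis. All wheels turn easily; the caddy stays where it is let go.
- push_bar (a point): Middle of the caddy's push bar, 125 mm behind the tray's centre and 165 mm above the stand; axes as the caddy's. The level bar runs along y, is 12 mm thick with a 70 mm rubber sleeve (bends and uprights 52 mm to either side), and is free all round. The nearest bottle stands 85 mm ahead of it and is 20 mm higher.
- castor_left (a joint): Swivel of the rear left castor: 0 when its wheel lies straight behind its pivot (16 mm trail), as it does after rolling forwards; positive is anticlockwise from above; no end stops. It swings to trail of itself when the caddy rolls forwards some 50 mm.
- castor_right (a joint): Swivel of the rear right castor; as castor_left.
- castor_left_hub (a point): Hub of the rear left castor's wheel, 16 mm from the swivel axis, 12.5 mm above the stand; x axis points from the wheel to the swivel axis, horizontally.
- castor_right_hub (a point): Hub of the rear right castor's wheel; as the left one.
- mat: Parking mat: a thin flat cork sheet lying on the stand, 240 x 170 and about 1 mm thick, to be rolled over freely. Origin at its centre; x along its long side (pointing the way the caddy comes in, towards the robot's right), y along its short side. It lies to the robot's right of the caddy; it is fixed.
- mixing_tin: Steel shaker tin, 74 diameter x 156 high, standing loose on the front half of the caddy. Origin at the centre of its foot, z up along its axis.
- bottle_a: Small dasher bottle with a light cap, 47 diameter x 138 high, standing loose on the caddy behind the tin, on the left. Origin at the centre of its foot, z up.
- bottle_b: Small dasher bottle with a dark cap, 47 diameter x 138 high, standing loose on the caddy behind the tin, on the right. Origin at the centre of its foot, z up.
- jug: Bystander: copper water jug, 111 x 181 x 215 high, at the far right of the stand. Origin at its foot, z up.
- wine: Bystander: wine bottle, 74 diameter x 299 high, at the far edge of the stand. Origin at the centre of its foot, z up.
- glass_a: Bystander: upturned tumbler, 68 diameter x 102 high, at the far edge of the stand. Origin at the centre of its foot, z up.
- glass_b: Bystander: upturned tumbler like glass_a, to its left.
There are look-alikes about, which are no part of the job. Leave any blue look-alike of the bottle_b alone. Leave any purple look-alike of the bottle_a alone.

How it is judged (in metres and radians):
On the way:
1. both swivel castors trail straight behind while the front wheels have not reached the mat (angle between the x axis of each of castor_left_hub, castor_right_hub and the x axis of caddy_deck, either way round below 0.35 rad and x of each of castor_left_hub, castor_right_hub in the frame of caddy_deck below -0.066 m and horizontal distance between caddy_deck and mat above 0.19 m and distance of caddy_deck from where it was at the start of the episode above 0.02 m), for 0.2 s.
At the end, for the whole second after the job is handed in: The middle of the caddy's tray is within 30 mm of the middle of the mat and its length within 8 degrees of the mat's; all wheels are down; both swivel castors trail within 20 degrees of straight behind their pivots; the tin and both bottles stand upright on the tray; everything is at rest (horizontal distance between caddy_deck and mat below 0.03 m and angle between the x axis of caddy_deck and the x axis of mat, either way round below 0.14 rad and height (world z) of caddy_deck below 0.049 m and angle between caddy_deck's own z axis and vertical below 0.05 rad and angle between the x axis of each of castor_left_hub, castor_right_hub and the x axis of caddy_deck, either way round below 0.35 rad and x of each of castor_left_hub, castor_right_hub in the frame of caddy_deck below -0.066 m and angle between each of mixing_tin, bottle_a, bottle_b's own z axis and vertical below 0.15 rad and horizontal distance between each of mixing_tin, bottle_a, bottle_b and caddy_deck below 0.1 m and height (world z) of each of mixing_tin, bottle_a, bottle_b above 0.035 m and linear speed of each of mixing_tin, bottle_a, bottle_b below 0.03 m/s); the robot touches nothing.
It fails at once if the caddy is lifted off the stand or tipped (height (world z) of caddy_deck above 0.056 m or angle between caddy_deck's own z axis and vertical above 0.12 rad).
It fails at once if something on the caddy falls over (angle between any of mixing_tin, bottle_a, bottle_b's own z axis and vertical above 0.4 rad).
It fails at once if a bystander is pushed about or knocked over (distance of any of jug, wine, glass_a, glass_b from where it was at the start of the episode above 0.02 m or angle between any of jug, wine, glass_a, glass_b's own z axis and vertical above 0.3 rad).
It also fails if it takes over 45 s, if anything falls off the work surface, if the arm or the gripper's body presses on something with over 40 N, if the wrist force passes 120 N, or if a joint passes its speed limit or range.

## Working session

There is one attempt and no reset: what is moved stays moved. The work goes in short steps, Python scripts to look and compute and a tool call to move; the robot and the scene stay as the last step left them, time stands still between calls to the robot, and variables do not carry over. Pictures are saved under pics/ and viewed, at most 10 in all, crops included, and the job is handed in when it is done.

Besides the shell and the picture viewer there is one more tool, called in YAML: its name, and indented under it one key for each argument. jog_arm: Moves the arm, as the interface text tells. Its arguments: {"type":"object","properties":{"rows":{"type":"array"},"newtons":{"type":"number"}},"required":["rows"]}

```bash
mkdir -p pics; cat > h.py <<'E'
import numpy as np,cv2
from bench import *
def world(p,cam):
    T=np.array(camera_params(cam)["world_from_camera"]);return (T@np.r_[p,1])[:3]
def pix(P,cam):
    c=camera_params(cam);T=np.linalg.inv(np.array(c["world_from_camera"]));q=T@np.r_[P,1];s=q[:2]/q[2];s=s*(1+c["k1"]*(s@s));m=np.array(c["mtx"]);return (m[:2,:2]@s+m[:2,2]).round(1)
def cloud(d,cam):
    c=camera_params(cam);m=np.array(c["mtx"]);h,w=d.shape
    u,v=np.meshgrid(np.arange(w),np.arange(h))
    pts=np.stack([u,v],-1).reshape(-1,1,2).astype(float)
    n=cv2.undistortPoints(pts,m,np.array([c["k1"],0,0,0.])).reshape(h,w,2)
    P=np.concatenate([n*d[...,None],d[...,None]],-1)
    T=np.array(c["world_from_camera"]);W=P@T[:3,:3].T+T[:3,3];W[d<=0]=np.nan;return W
E
python3 - <<'E'
from h import *
print(observe()['tcp_rot'],grasp_offset)
for c in("top","scene"):
    im,d=camera(c);cv2.imwrite(f"pics/{c}0.png",im)
    print(c,np.array(camera_params(c)["world_from_camera"])[:3,3])
    for n in["caddy_deck","push_bar","front_axle","castor_left_hub","castor_right_hub","mat","mixing_tin","bottle_a","jug","wine","glass_a"]:
        for r in find_in(n,c)[:4]:
            if r["p"]>.2:
                w=world(r["point"],c);print(n,round(r["p"],2),w.round(0),pix(w,c))
E
```

```text
[-1.30469694e-04  1.32993166e-01  9.91116769e-01 -5.92208926e-04] 18.700000000000003
top [ 463.92540181   31.18718464 1125.69363464]
caddy_deck 0.66 [500. 258.  39.] [225.9 213.3]
caddy_deck 0.61 [ 700. -340.  135.] [438.4 144.3]
caddy_deck 0.47 [ 699. -132.  183.] [367.3 138.1]
push_bar 0.67 [500. 263.  42.] [224.2 213.4]
front_axle 0.77 [501. 257.  47.] [225.8 212.8]
castor_left_hub 0.55 [498. 259.  41.] [225.6 213.9]
mat 0.65 [ 532. -137.   -2.] [358.4 205.9]
mixing_tin 0.83 [522. 174.  94.] [252.3 205.5]
mixing_tin 0.5 [503. 258.  46.] [225.5 212.2]
bottle_a 0.62 [540. 224. 125.] [232.3 197.5]
bottle_a 0.61 [369. 297.  81.] [207.6 259.2]
bottle_a 0.53 [361. 210.  80.] [238.3 262.6]
bottle_a 0.52 [473. 217. 122.] [234.4 222.5]
jug 0.64 [ 701. -340.  131.] [437.9 144.3]
wine 0.96 [ 700. -126.  184.] [365.2 137.5]
wine 0.66 [516. 173.  94.] [252.6 207.3]
glass_a 0.93 [704.  39.  99.] [302.2 141.8]
glass_a 0.89 [713. 192.  98.] [247.8 137.5]
glass_a 0.42 [520. 173.  91.] [252.7 206.2]
scene [-158.9874717  1218.16566392  838.01433832]
caddy_deck 0.93 [489. 279.  41.] [285.4 272.5]
push_bar 0.98 [487. 279.  48.] [285.8 271.1]
front_axle 0.84 [486. 285.  49.] [284.7 271.8]
mat 0.85 [560. -95.  -2.] [326.5 226.1]
mat 0.56 [447. 286.  19.] [296.2 284.2]
mixing_tin 0.86 [509. 175. 167.] [298.4 218.8]
mixing_tin 0.67 [488. 279.  47.] [285.6 271.1]
bottle_a 0.97 [530. 244. 110.] [279.8 243.4]
bottle_a 0.95 [358. 323.  60.] [316.4 289.3]
bottle_a 0.72 [466. 240. 110.] [298.7 248.9]
bottle_a 0.6 [360. 229.  89.] [332.6 263.8]
jug 0.77 [ 700. -280.  169.] [319.6 159.1]
wine 0.74 [ 704. -119.  149.] [296.4 177.2]
glass_a 0.79 [709. 221.  59.] [238.5 238.4]
glass_a 0.75 [704.  64.  68.] [268.  216.9]
```

```bash
sleep 1; ls pics
```

```text
scene0.png
top0.png
```

```bash
python3 - <<'E'
from h import *
im=cv2.imread("pics/top0.png");cv2.imwrite("pics/topc.png",cv2.resize(im[110:310,160:460],None,fx=2.66,fy=2.66,interpolation=cv2.INTER_CUBIC))
im=cv2.imread("pics/scene0.png");cv2.imwrite("pics/scenec.png",cv2.resize(im[150:330,210:410],None,fx=3.3,fy=3.3,interpolation=cv2.INTER_CUBIC))
_,d=camera("top");W=cloud(d,"top");np.save("W0.npy",W)
# push bar points z 150..180 in caddy area
x,y,z=W[...,0],W[...,1],W[...,2]
m=(x>380)&(x<620)&(y>260)&(y<480)&(z>120)&(z<200)
v,u=np.nonzero(m)
for a,b in zip(v,u):print((int(b),int(a)),W[a,b].round(0).astype(int).tolist(),end=' ')
E
```

```text
(185, 191) [552, 342, 163] (186, 191) [552, 340, 162] (187, 191) [552, 338, 158] (188, 191) [553, 337, 154] (189, 191) [553, 335, 152] (190, 191) [554, 335, 144] (191, 191) [554, 333, 139] (192, 191) [555, 332, 135] (193, 191) [555, 330, 132] (194, 191) [556, 329, 125] (184, 192) [549, 343, 167] (185, 192) [549, 341, 167] (186, 192) [549, 339, 164] (187, 192) [549, 337, 162] (188, 192) [550, 337, 154] (189, 192) [551, 335, 150] (190, 192) [551, 333, 149] (191, 192) [551, 331, 145] (192, 192) [552, 332, 133] (193, 192) [552, 329, 135] (194, 192) [552, 327, 132] (195, 192) [553, 326, 129] (196, 192) [553, 324, 124] (197, 192) [554, 323, 121] (184, 193) [546, 343, 167] (185, 193) [546, 340, 168] (186, 193) [546, 338, 167] (187, 193) [547, 337, 160] (188, 193) [548, 337, 154] (189, 193) [548, 336, 147] (190, 193) [549, 334, 144] (191, 193) [549, 333, 141] (192, 193) [549, 331, 139] (193, 193) [550, 330, 131] (194, 193) [550, 328, 130] (195, 193) [551, 327, 123] (196, 193) [551, 324, 123] (183, 194) [543, 345, 168] (184, 194) [544, 343, 166] (185, 194) [543, 339, 171] (186, 194) [544, 338
[... 5246 characters left out ...]
198, 230) [450, 316, 120] (185, 231) [448, 337, 164] (186, 231) [448, 335, 163] (187, 231) [448, 331, 166] (188, 231) [448, 330, 163] (189, 231) [448, 329, 156] (190, 231) [448, 328, 150] (191, 231) [448, 326, 148] (192, 231) [448, 325, 143] (193, 231) [448, 324, 138] (194, 231) [448, 322, 136] (195, 231) [448, 321, 129] (196, 231) [448, 319, 127] (197, 231) [448, 317, 125] (186, 232) [445, 336, 158] (187, 232) [445, 333, 160] (188, 232) [445, 332, 157] (189, 232) [445, 330, 153] (190, 232) [445, 329, 149] (191, 232) [445, 326, 148] (192, 232) [445, 325, 144] (193, 232) [445, 325, 136] (194, 232) [445, 322, 136] (195, 232) [445, 321, 129] (196, 232) [445, 321, 122] (197, 232) [445, 318, 122]
```

View pics/topc.png

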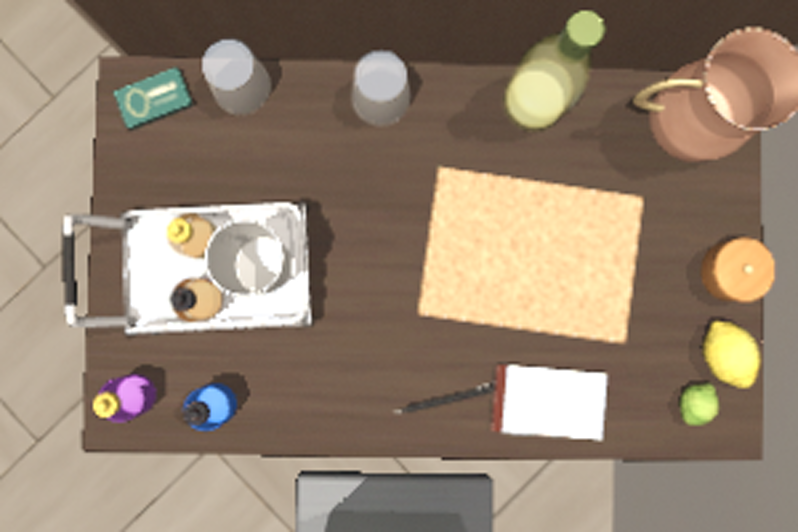

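View pics/scenec.png

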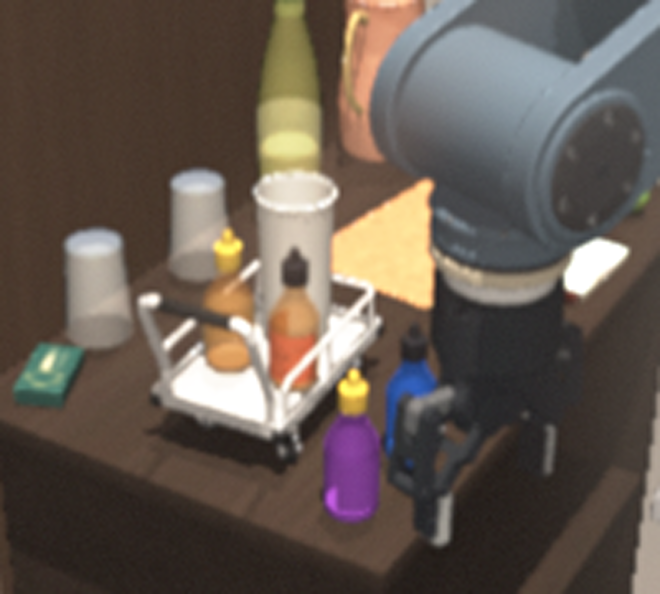

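The top crop shows the caddy at left, with its sleeve at (68,268), amber bottles at (190,235) with a yellow cap and (197,298) with a black cap, and the tin at (248,258). The mat centre is at (531,255), slanted about 8° the other way.

There are two candidates for each bottle. The amber pair on the tray are bottle_a and bottle_b. The purple (122,397) and blue (210,405) bottles standing on the table are look-alikes. The scene crop confirms this.

```bash
cat >> h.py <<'E'
def matfit(im,W):
    hsv=cv2.cvtColor(im,cv2.COLOR_BGR2HSV);x,y,z=W[...,0],W[...,1],W[...,2]
    m=((hsv[...,2]>140)&(hsv[...,1]>60)&(hsv[...,0]<25)&(abs(z)<12)&(x>400)&(x<660)&(y<20)&(y>-300))
    return W[m][:,:2]
def mid(P,cam,lo,hi,box):pass
def bar(W,y0,y1,zlo=161,zhi=176,x0=430,x1=640):
    x,y,z=W[...,0],W[...,1],W[...,2]
    P=W[(x>x0)&(x<x1)&(y>y0)&(y<y1)&(z>zlo)&(z<zhi)]
    k=np.polyfit(P[:,0],P[:,1],1);return k,P
def tray(W,ya,yb):
    x,y,z=W[...,0],W[...,1],W[...,2]
    P=W[(x>400)&(x<650)&(y>ya)&(y<yb)&(z>30)&(z<95)][:,:2].astype(np.float32)
    return cv2.minAreaRect(P)
E
python3 - <<'E'
from h import *
im=cv2.imread("pics/top0.png");W=np.load("W0.npy")
M=matfit(im,W).astype(np.float32);print("mat",len(M),cv2.minAreaRect(M),M.mean(0))
k,P=bar(W,325,350);print("bar slope deg",np.degrees(np.arctan(k[0])),"x",P[:,0].min(),P[:,0].max(),P.mean(0))
s=P[(P[:,0]>468)&(P[:,0]<535)];print(s.mean(0),np.degrees(np.arctan(np.polyfit(s[:,0],s[:,1],1)[0])))
print("tray",tray(W,90,325))
_,d=camera("scene");S=cloud(d,"scene")
k,P=bar(S,320,360);print("scene bar",P.mean(0) if len(P) else 0,P[:,0].min(),P[:,0].max(),len(P),np.degrees(np.arctan(k[0])))
E
```

```text
mat 4468 ((509.17926025390625, -137.4809112548828), (244.9655303955078, 224.1551055908203), 83.03550720214844) [ 532.8083 -139.559 ]
bar slope deg 4.495948389737244 x 447.66090592464724 552.0580545294033 [498.86803264 337.015307   168.28879187]
[500.69634437 337.05756086 168.96449255] 4.9872786965247915
tray ((509.03985595703125, 212.327880859375), (134.6700897216797, 204.17828369140625), 3.8415958881378174)
scene bar [497.11368393 339.8624459  167.16028323] 445.01468372881493 554.2925340416897 150 4.078948151752729
```

```bash
python3 - <<'E'
from h import *
im=cv2.imread("pics/top0.png");W=np.load("W0.npy")
hsv=cv2.cvtColor(im,cv2.COLOR_BGR2HSV);x,y,z=W[...,0],W[...,1],W[...,2]
m=((hsv[...,2]>140)&(hsv[...,1]>60)&(hsv[...,0]<25)&(abs(z)<12)).astype(np.uint8)
m=cv2.morphologyEx(m,cv2.MORPH_OPEN,np.ones((7,7)))
n,l,st,c=cv2.connectedComponentsWithStats(m);i=1+st[1:,4].argmax();M=W[l==i][:,:2].astype(np.float32)
print(st[i],c[i],cv2.minAreaRect(M),M.mean(0))
E
```

```text
[ 318  173   84   65 4309] [359.12555117 205.27987932] ((533.5848388671875, -140.46282958984375), (244.70260620117188, 174.62591552734375), 82.8641586303711) [ 534.02356 -139.51277]
```

jog_arm:
  rows:
    - [-1, 0, 0, -0.08, 0]
    - [-1, 0, 0, -0.08, -0.04]
    - [-1, 0, 0, -0.08, -0.08]
    - [-1, 0, 0, -0.08, -0.11]
  newtons: 60

```text
time: 1.63
ee_pos: [145.0, 530.6, 251.6]
tcp_rot: [0.0, -0.043, 0.999, 0.0]
contact_force: [0.1, -0.3, 0.4]
opening: 85.4
gripper_force: 0.0
```

jog_arm:
  rows:
    - [-1, -0.05, -0.03, 0, 0]
    - [-1, -0.15, -0.1, 0, 0]
    - [-1, -0.27, -0.18, 0, 0]
    - [-1, -0.39, -0.26, 0, 0]
    - [-1, -0.51, -0.34, 0, 0]
    - [-1, -0.63, -0.42, 0, 0]
    - [-1, -0.75, -0.5, 0, 0]
    - [-1, -0.87, -0.58, 0, 0]

```text
time: 2.3
ee_pos: [374.6, 402.0, 251.4]
tcp_rot: [0.0, -0.039, 0.999, 0.0]
contact_force: [0.4, 0.5, 1.0]
opening: 85.4
gripper_force: 0.0
```

jog_arm:
  rows:
    - [-1, -0.12, -0.08, 0, 0]
    - [-1, -0.24, -0.16, 0, 0]
    - [-1, -0.36, -0.23, 0, 0]
    - [-1, -0.44, -0.28, 0, 0]
    - [-1, -0.48, -0.308, 0, 0]
    - [-1, -0.48, -0.308, 0, 0]
    - [-1, -0.48, -0.308, 0, 0]
    - [-1, -0.48, -0.308, 0, 0]

```text
time: 2.97
ee_pos: [497.8, 336.5, 251.3]
tcp_rot: [-0.0, -0.04, 0.999, 0.0]
contact_force: [0.4, -0.6, 0.6]
opening: 85.3
gripper_force: 0.0
```

jog_arm:
  rows:
    - [-1, -0.01, 0.008, 0.08, 0]
    - [-1, -0.01, 0.008, 0.18, 0]
    - [-1, -0.01, 0.008, 0.28, 0]
    - [-1, -0.01, 0.008, 0.36, 0]
    - [-1, -0.01, 0.008, 0.4, 0]
    - [-1, -0.01, 0.008, 0.42, 0]
    - [-1, -0.01, 0.008, 0.42, 0]
    - [-1, -0.01, 0.008, 0.42, 0]

```text
time: 3.63
ee_pos: [501.4, 338.5, 147.4]
tcp_rot: [0.001, -0.04, 0.999, 0.0]
contact_force: [-0.4, -0.2, 0.2]
opening: 85.3
gripper_force: 0.0
```

jog_arm:
  rows:
    - [-0.4, 0, 0, 0, 0]
    - [0, 0, 0, 0, 0]
    - [0.3, 0, 0, 0, 0]
    - [0.5, 0, 0, 0, 0]
    - [0.6, 0, 0, 0, 0]
    - [0.7, 0, 0, 0, 0]
    - [0.8, 0, 0, 0, 0]
    - [0.9, 0, 0, 0, 0]
  newtons: 50

```text
time: 4.3
ee_pos: [501.3, 338.0, 146.4]
tcp_rot: [0.0, -0.039, 0.999, 0.0]
contact_force: [1.5, -0.2, 0.2]
opening: 10.9
gripper_force: 48.7
```

jog_arm:
  rows:
    - [1, 0, -0.004, 0, 0]
    - [1, 0, -0.012, 0, 0]
    - [1, 0, -0.024, 0, 0]
    - [1, 0, -0.04, 0, 0]
    - [1, 0, -0.06, 0, 0]
    - [1, 0, -0.08, 0, 0]
    - [1, 0, -0.1, 0, 0]
    - [1, 0, -0.12, 0, 0]

```text
time: 4.97
ee_pos: [503.8, 307.5, 146.4]
tcp_rot: [0.0, -0.039, 0.999, 0.0]
contact_force: [-0.6, 1.9, 3.9]
opening: 10.6
gripper_force: 49.0
```

jog_arm:
  rows:
    - [1, 0, -0.02, 0, 0]
    - [1, 0, -0.04, 0, 0]
    - [1, 0, -0.06, 0, 0]
    - [1, 0, -0.08, 0, 0]
    - [1, 0, -0.1, 0, 0]
    - [1, 0, -0.12, 0, 0]
    - [1, 0, -0.14, 0, 0]
    - [1, 0, -0.16, 0, 0]

```text
time: 5.63
ee_pos: [506.9, 267.7, 146.4]
tcp_rot: [0.0, -0.039, 0.999, 0.0]
contact_force: [-0.7, 2.2, 5.1]
opening: 10.1
gripper_force: 49.2
```

jog_arm:
  rows:
    - [1, 0, -0.02, 0, 0]
    - [1, 0, -0.04, 0, 0]
    - [1, 0, -0.06, 0, 0]
    - [1, 0, -0.08, 0, 0]
    - [1, 0, -0.1, 0, 0]
    - [1, 0, -0.114, 0, 0]
    - [1, 0, -0.12, 0, 0]
    - [1, 0, -0.12, 0, 0]

```text
time: 6.3
ee_pos: [509.2, 237.4, 146.3]
tcp_rot: [-0.0, -0.039, 0.999, -0.0]
contact_force: [-0.3, -1.4, 4.6]
opening: 10.7
gripper_force: 49.2
```

```bash
python3 - <<'E'
from h import *
im,d=camera("top");W=cloud(d,"top");np.save("W1.npy",W)
print("tray",tray(W,-10,222))
s,_=camera("scene")
a=cv2.resize(im[130:290,190:340],(600,640))[:600];b=cv2.resize(s[180:330,220:340],(200,250))
cv2.imwrite("pics/top1.png",cv2.resize(im[150:270,200:340],None,fx=4,fy=4))
cv2.imwrite("pics/sc1.png",cv2.resize(s[170:320,220:400],None,fx=4,fy=4,interpolation=cv2.INTER_CUBIC))
E
```

```text
tray ((517.0211791992188, 111.94493103027344), (134.9837646484375, 206.33251953125), 3.7093400955200195)
```

View pics/sc1.png

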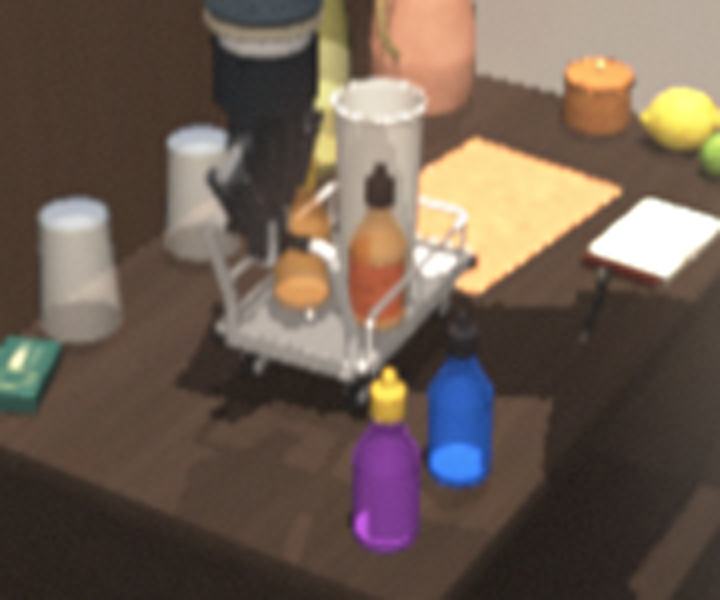

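View pics/top1.png

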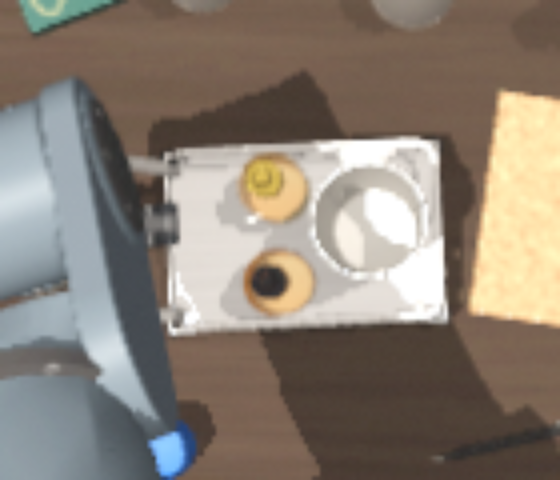

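The load is upright (bottles at (275,185) and (280,282), tin at (370,220) in the top crop), and the castor wheels are behind their pivots in the scene crop at (258,362) and (358,388). Next I'll push straight for about 110 mm, then take an arc of 11.4° and a straight finish.

jog_arm:
  rows:
    - [1, 0, -0.004, 0, 0]
    - [1, 0, -0.012, 0, 0]
    - [1, 0, -0.024, 0, 0]
    - [1, 0, -0.04, 0, 0]
    - [1, 0, -0.06, 0, 0]
    - [1, 0, -0.08, 0, 0]
    - [1, 0, -0.1, 0, 0]
    - [1, 0, -0.12, 0, 0]

```text
time: 7.07
ee_pos: [511.5, 208.3, 146.4]
tcp_rot: [0.0, -0.039, 0.999, 0.0]
contact_force: [0.2, 2.0, 5.3]
opening: 10.5
gripper_force: 49.3
```

jog_arm:
  rows:
    - [1, 0, -0.02, 0, 0]
    - [1, 0, -0.04, 0, 0]
    - [1, 0, -0.06, 0, 0]
    - [1, 0, -0.08, 0, 0]
    - [1, 0, -0.1, 0, 0]
    - [1, 0, -0.12, 0, 0]
    - [1, 0, -0.14, 0, 0]
    - [1, 0, -0.16, 0, 0]

```text
time: 7.73
ee_pos: [514.6, 168.3, 146.4]
tcp_rot: [-0.0, -0.039, 0.999, 0.0]
contact_force: [-0.9, 1.0, 5.3]
opening: 10.6
gripper_force: 49.4
```

jog_arm:
  rows:
    - [1, 0, -0.02, 0, 0]
    - [1, 0, -0.04, 0, 0]
    - [1, 0, -0.06, 0, 0]
    - [1, 0, -0.08, 0, 0]
    - [1, 0, -0.1, 0, 0]
    - [1, 0, -0.114, 0, 0]
    - [1, 0, -0.12, 0, 0]
    - [1, 0, -0.12, 0, 0]

```text
time: 8.4
ee_pos: [516.9, 138.1, 146.3]
tcp_rot: [-0.0, -0.039, 0.999, -0.0]
contact_force: [0.4, -1.6, 5.3]
opening: 10.6
gripper_force: 49.4
```

```bash
python3 - <<'E'
from h import *
o=observe();q=o['tcp_rot'];print(np.round(o['ee_pos'],1),np.round(q,3),"phi from tool",np.degrees(2*np.arctan2(-q[1],q[2])),np.round(o['contact_force'],1),o['moment'])
im,d=camera("top");W=cloud(d,"top");B=np.array(o['ee_pos']);print("tray",tray(W,B[1]-250,B[1]-18))
E
```

```text
[516.9 138.1 146.3] [-0.    -0.039  0.999 -0.   ] phi from tool 4.491469212593922 [ 0.4 -1.6  5.3] [-0.15385807  0.0617492  -0.17946262]
tray ((525.9008178710938, -0.5162429809570312), (134.9701690673828, 180.02981567382812), 3.400851011276245)
```

```bash
python3 - <<'E'
import numpy as np
ds=.25;F=np.zeros(2);S=[0];ph0,ph1=np.radians(4.3),np.radians(-7.1);phi=ph0;tr=[]
h=lambda p:np.array([np.sin(p),-np.cos(p)])
def prof(s):
    t=np.clip((s-10)/105,0,1);return ph0+(ph1-ph0)*t
s=0
while s<=153: tr.append((s,*(F-195*h(prof(s))),prof(s)));F=F+ds*h(prof(s+ds/2));s+=ds
tr=np.array(tr)
ss=np.concatenate([[0,1,3,6],np.arange(10,145,4),[147,150,152,152.5]])
P=np.array([[np.interp(a,tr[:,0],tr[:,k]) for k in(1,2,3)] for a in ss])
toff=np.radians(4.49)-ph0
for i in range(0,len(ss)-1,8):
    b=P[i];th=b[2]+toff;ty=-h(th);tx=np.array([-ty[1],ty[0]])
    r=[[1,round(float((p[:2]-b[:2])@tx)/250,3),round(float((p[:2]-b[:2])@ty)/250,3),0,round((b[2]-p[2])/np.pi,4)] for p in P[i+1:i+9]]
    print(r)
print(P[-1]-P[0])
E
```

```text
[[1, 0.0, -0.004, 0, np.float64(0.0)], [1, 0.0, -0.012, 0, np.float64(0.0)], [1, 0.0, -0.024, 0, np.float64(0.0)], [1, 0.0, -0.04, 0, np.float64(0.0)], [1, -0.006, -0.056, 0, np.float64(0.0024)], [1, -0.011, -0.072, 0, np.float64(0.0048)], [1, -0.017, -0.088, 0, np.float64(0.0072)], [1, -0.022, -0.104, 0, np.float64(0.0097)]]
[[1, -0.006, -0.016, 0, np.float64(0.0024)], [1, -0.011, -0.032, 0, np.float64(0.0048)], [1, -0.017, -0.048, 0, np.float64(0.0072)], [1, -0.022, -0.064, 0, np.float64(0.0097)], [1, -0.028, -0.081, 0, np.float64(0.0121)], [1, -0.033, -0.097, 0, np.float64(0.0145)], [1, -0.038, -0.113, 0, np.float64(0.0169)], [1, -0.043, -0.129, 0, np.float64(0.0193)]]
[[1, -0.006, -0.016, 0, np.float64(0.0024)], [1, -0.011, -0.032, 0, np.float64(0.0048)], [1, -0.017, -0.048, 0, np.float64(0.0072)], [1, -0.022, -0.064, 0, np.float64(0.0097)], [1, -0.028, -0.081, 0, np.float64(0.0121)], [1, -0.033, -0.097, 0, np.float64(0.0145)], [1, -0.038, -0.113, 0, np.float64(0.0169)], [1, -0.043, -0.129, 0, np.float64(0.0193)]]
[[1, -0.006, -0.016, 0, np.float64(0.0024)], [1, -0.011, -0.032, 0, np.float64(0.0048)], [1, -0.017, -0.048, 0, np.float64(0.0072)], [1, -0.022, -0.064, 0, np.float64(0.0097)], [1, -0.028, -0.081, 0, np.float64(0.0121)], [1, -0.033, -0.097, 0, np.float64(0.0145)], [1, -0.034, -0.113, 0, np.float64(0.0151)], [1, -0.033, -0.129, 0, np.float64(0.0151)]]
[[1, 0.0, -0.016, 0, np.float64(0.0)], [1, 0.0, -0.032, 0, np.float64(0.0)], [1, 0.0, -0.048, 0, np.float64(0.0)], [1, 0.0, -0.064, 0, np.float64(0.0)], [1, 0.0, -0.08, 0, np.float64(0.0)], [1, 0.0, -0.1, 0, np.float64(0.0)], [1, 0.0, -0.112, 0, np.float64(0.0)], [1, 0.0, -0.12, 0, np.float64(0.0)]]
[[1, 0.0, -0.002, 0, np.float64(0.0)]]
[  32.27672236 -152.92626908   -0.19896753]
```

jog_arm:
  rows:
    - [1, 0, -0.004, 0, 0]
    - [1, 0, -0.012, 0, 0]
    - [1, 0, -0.024, 0, 0]
    - [1, 0, -0.04, 0, 0]
    - [1, -0.006, -0.056, 0, 0.0024]
    - [1, -0.011, -0.072, 0, 0.0048]
    - [1, -0.017, -0.088, 0, 0.0072]
    - [1, -0.022, -0.104, 0, 0.0097]

```text
time: 9.12
ee_pos: [524.3, 113.0, 146.3]
tcp_rot: [-0.0, -0.024, 1.0, 0.0]
contact_force: [-2.2, 1.7, 6.8]
opening: 11.0
gripper_force: 49.5
```

jog_arm:
  rows:
    - [1, -0.006, -0.016, 0, 0.0024]
    - [1, -0.011, -0.032, 0, 0.0048]
    - [1, -0.017, -0.048, 0, 0.0072]
    - [1, -0.022, -0.064, 0, 0.0097]
    - [1, -0.028, -0.081, 0, 0.0121]
    - [1, -0.033, -0.097, 0, 0.0145]
    - [1, -0.038, -0.113, 0, 0.0169]
    - [1, -0.043, -0.129, 0, 0.0193]

```text
time: 9.78
ee_pos: [536.5, 81.3, 146.3]
tcp_rot: [-0.0, 0.006, 1.0, 0.0]
contact_force: [-2.8, 2.1, 7.5]
opening: 11.1
gripper_force: 49.5
```

jog_arm:
  rows:
    - [1, -0.006, -0.016, 0, 0.0024]
    - [1, -0.011, -0.032, 0, 0.0048]
    - [1, -0.017, -0.048, 0, 0.0072]
    - [1, -0.022, -0.064, 0, 0.0097]
    - [1, -0.028, -0.081, 0, 0.0121]
    - [1, -0.033, -0.097, 0, 0.0145]
    - [1, -0.038, -0.113, 0, 0.0169]
    - [1, -0.043, -0.129, 0, 0.0193]

```text
time: 10.45
ee_pos: [546.9, 48.9, 146.3]
tcp_rot: [-0.0, 0.037, 0.999, 0.0]
contact_force: [-1.9, 1.9, 7.2]
opening: 10.6
gripper_force: 49.5
```

jog_arm:
  rows:
    - [1, -0.006, -0.016, 0, 0.0024]
    - [1, -0.011, -0.032, 0, 0.0048]
    - [1, -0.017, -0.048, 0, 0.0072]
    - [1, -0.022, -0.064, 0, 0.0097]
    - [1, -0.028, -0.081, 0, 0.0121]
    - [1, -0.033, -0.097, 0, 0.0145]
    - [1, -0.034, -0.105, 0, 0.0151]
    - [1, -0.034, -0.109, 0, 0.0151]

```text
time: 11.12
ee_pos: [553.6, 20.9, 146.3]
tcp_rot: [-0.0, 0.06, 0.998, 0.0]
contact_force: [-0.7, 1.9, 6.4]
opening: 10.7
gripper_force: 49.5
```

```bash
python3 - <<'E'
from h import *
o=observe();q=o['tcp_rot'];print(o['time'],np.round(o['ee_pos'],1),"phi",np.degrees(2*np.arctan2(-q[1],q[2])),np.round(o['contact_force'],1),np.round(o['moment'],2),o['opening'])
im,d=camera("top");W=cloud(d,"top");B=np.array(o['ee_pos']);print("tray",tray(W,B[1]-250,B[1]-18))
cv2.imwrite("pics/top2.png",cv2.resize(im[140:270,270:420],None,fx=4,fy=4))
E
```

```text
11.1167 [553.6  20.9 146.3] phi -6.933181867351669 [-0.7  1.9  6.4] [ 0.23  0.06 -0.19] 10.74831543464145
tray ((533.2415161132812, -104.56053161621094), (201.9227752685547, 134.82452392578125), 83.78277587890625)
```

View pics/top2.png

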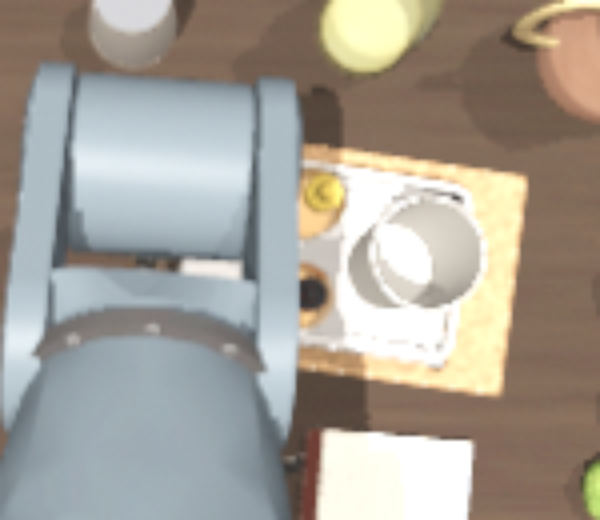

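The caddy is on the mat at about (536,-104), heading -6.5°, with the load upright. It needs 37 mm more, straight.

jog_arm:
  rows:
    - [1, 0, -0.012, 0, 0]
    - [1, 0, -0.028, 0, 0]
    - [1, 0, -0.046, 0, 0]
    - [1, 0, -0.064, 0, 0]
    - [1, 0, -0.082, 0, 0]
    - [1, 0, -0.1, 0, 0]
    - [1, 0, -0.116, 0, 0]
    - [1, 0, -0.13, 0, 0]

```text
time: 11.83
ee_pos: [549.5, -11.2, 146.4]
tcp_rot: [-0.0, 0.06, 0.998, 0.0]
contact_force: [-0.6, 2.7, 6.4]
opening: 10.4
gripper_force: 49.6
```

jog_arm:
  rows:
    - [1, 0, -0.01, 0, 0]
    - [1, 0, -0.016, 0, 0]
    - [1, 0, -0.018, 0, 0]
    - [1, 0, -0.018, 0, 0]
    - [1, 0, -0.018, 0, 0]
    - [1, 0, -0.018, 0, 0]

```text
time: 12.33
ee_pos: [549.0, -15.7, 146.3]
tcp_rot: [-0.0, 0.06, 0.998, -0.0]
contact_force: [-0.2, -0.3, 5.0]
opening: 10.3
gripper_force: 49.6
```

jog_arm:
  rows:
    - [0.5, 0, 0, 0, 0]
    - [0, 0, 0, 0, 0]
    - [-0.5, 0, 0, 0, 0]
    - [-1, 0, 0, 0, 0]
    - [-1, 0, 0, 0, 0]
    - [-1, 0, 0, 0, 0]
    - [-1, 0, 0, 0, 0]
    - [-1, 0, 0, 0, 0]

```text
time: 13.0
ee_pos: [549.2, -15.5, 146.3]
tcp_rot: [-0.0, 0.06, 0.998, -0.0]
contact_force: [0.9, 0.2, -0.1]
opening: 85.3
gripper_force: 0.0
```

Released. Now up, then back towards the robot's left so the cameras can see.

jog_arm:
  rows:
    - [-1, 0, 0, -0.05, 0]
    - [-1, 0, 0, -0.15, 0]
    - [-1, 0, 0, -0.27, 0]
    - [-1, 0, 0, -0.39, 0]
    - [-1, 0, 0.02, -0.5, 0]
    - [-1, 0, 0.1, -0.55, 0]
    - [-1, 0, 0.2, -0.55, 0]
    - [-1, 0, 0.3, -0.55, 0]

```text
time: 13.67
ee_pos: [558.6, 59.5, 285.0]
tcp_rot: [0.001, 0.061, 0.998, 0.0]
contact_force: [0.4, 0.5, -0.3]
opening: 85.2
gripper_force: 0.0
```

jog_arm:
  rows:
    - [-1, 0.04, 0.1, 0, 0]
    - [-1, 0.1, 0.22, 0, 0]
    - [-1, 0.2, 0.34, 0, 0]
    - [-1, 0.3, 0.46, 0, 0]
    - [-1, 0.35, 0.58, 0, 0]
    - [-1, 0.35, 0.65, 0, 0]
    - [-1, 0.35, 0.65, 0, 0]
    - [-1, 0.35, 0.65, 0, 0]

```text
time: 14.33
ee_pos: [490.7, 231.3, 283.7]
tcp_rot: [-0.0, 0.059, 0.998, -0.0]
contact_force: [1.3, -0.5, -0.1]
opening: 85.0
gripper_force: 0.0
```

```bash
python3 - <<'E'
from h import *
o=observe();print(o['time'],np.round(o['ee_pos'],1))
im,d=camera("top");W=cloud(d,"top");print("tray",tray(W,-255,-22))
k,P=bar(W,-30,0,x0=480);s=P;print("bar",P.mean(0),len(P),np.degrees(np.arctan(k[0])))
sc,_=camera("scene")
a=cv2.resize(im[150:260,300:420],(436,400));b=cv2.resize(sc[140:250,270:370],(364,400),interpolation=cv2.INTER_CUBIC)
cv2.imwrite("pics/end.png",np.hstack([a,b]))
E
```

```text
14.3333 [490.7 231.3 283.7]
tray ((530.3681640625, -138.43777465820312), (202.97706604003906, 134.2200927734375), 82.10914611816406)
bar [547.26760318 -16.73960885 168.55097092] 179 -7.910468882703131
```

View pics/end.png

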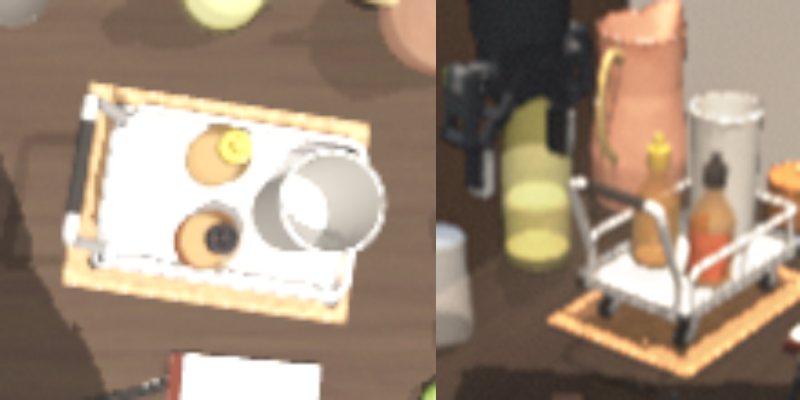

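The caddy stands centred on the mat. The tray measures (530,-138) against the mat's (534,-140), 0.8° off in angle. The tin and bottles are upright, the castor wheels (at (590,282) and (685,330)) point straight, and the arm is clear.

```bash
python3 -c "
from bench import *
print(job_done())"
```

```text
the job is handed in; nothing more can be done
None
```

The job is handed in: the caddy is parked on the mat, measured about 4 mm off its centre and 1° off its long sides, with its castors trailing straight and its load upright; no verdict came back.

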